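Seat a bench pin under the anvil of its stand and clamp it

ROBOT

A 6-joint arm with a two-finger parallel gripper is mounted at the origin on a cart in front of the work surface, level with it; the furniture and walls round the work are solid. World frame = base frame: x ahead of the robot, y to its left, z up, the work surface at z = 0. Lengths are in m, angles in rad, forces in N, time in s.
With the tool pointing down it reaches from about 0.35 to 0.875 m from the base axis. Payload 15.5 kg.
Tool frame: the origin (TCP) lies on the centre line of the jaws, within the pads' length; the fingertips stand 19 mm ahead of it and the grasp point (between the pads) is the TCP; z points along the fingers, y is the line along which they close (so a half turn about z gives the same grasp; the last joint's range is limited). The gripper opens to 85 mm and grips with 20 to 120 N. Pads are 22 mm wide; open, the fingers measure 114 mm over their backs; the gripper's body (76 mm by 85 mm) begins 54 mm behind the grasp point. The pads swing forward as they close: fully open they stand 13 mm farther back than shut.
Start: joints at [-1.333, 0.494, 1.345, -0, 1.302, -0.096], TCP at [0.205, -0.591, 0.25] pointing down, gripper open.
Joint ranges: [-2.91, 2.91], [-0.82, 2.16], [0.22, 2.67], [-1.22, 4.37], [0.12, 2.79], [-3.08, 3.08]. Speed limits (rad/s): [1.89, 1.89, 2.57, 3.01, 3.01, 3.01].

INTERFACE

Orientations are given as a unit quaternion [x, y, z, w].
In Python, from station import bot gives the robot as it stands.
- The arm moves only by the tool move_arm, never from a script. Its argument "steps" is text: rows parted by semicolons, each of 5 numbers parted by spaces: the shift along the tool's x, y, z in m, then the turn about the tool's z in rad, then the opening, from 0 (shut) to 1 (fully open). A call has 1 to 12 rows; each row shifts and turns the commanded pose from where the row before left it, along the tool's axes as they then stand; what a row does not reach is not made up. A row lasts 1/8 s, in which the tool goes at most 62.5 mm and 10.7 degrees, less where a joint would pass 70% of its speed; a pose out of reach is approached as far as the arm can. A call is refused whole if a number of a shift passes 0.0625 or a number of a turn 0.188, either way. A call with a gripper value outside its range is refused whole. The fingers move at their own pace and stop on an object; "newtons" is the grip in N (left out, the last holds). Time passes only in rows, so rows that do not move let the fingers close. It gives the time, the measured TCP pose, the force, the opening and the grip force at its end, in the units of the state.
- bot.observe(): the state, without advancing time (a new reading comes with each control period).
- bot.camera(name): name is "scene" or "top"; returns a dict with "frame" (384x512x3 uint8, red, green, blue), "mtx" (3x3 intrinsics, pixels), "camera_from_world" (4x4, takes a point from world to camera coordinates). Camera axes: x right, y down, z forward; pixel columns grow to the right and rows downward; lengths in m; the calibration is good to about 2 mm. A picture is of the moment at which its call begins. There is no depth.
- bot.sign_off(): hands the job in; it is judged then, once.
The state is a dict: "time_s": time; "qpos": joint angles; "joint_velocities": joint speeds; "joint_torque": joint torques, N m; "ee_pos": TCP position; "ee_rot": TCP orientation; "ft_force": force on the tool from outside, world axes, zero at the start; "torque": the same for the moment, N m; "grip_width": finger opening in m; "grasp_force": force on a finger pad.
Only numpy, scipy, OpenCV 4.12 (cv2) and the standard library are available. Lean on these libraries where they do the work, as an engineer would, in place of code of your own. Each camera call takes 0.05 s, during which the arm holds its last target. There are 200 camera calls.

TASK

Fit the wooden bench pin to the small anvil stand: slide its plain square end in under the anvil plate and press it home against the stop with a firm push of some 10 to 20 N, without ramming it. Then let go of the pin and pull the black-knobbed clamp lever round, clockwise from above, until its cam nips the pin snugly, which takes 6 or 7 N at the knob; do not crush the wood. Leave the file, the brush, the little pot and the brass block alone.

Things in the scene. Friction and masses are not known exactly. Their poses are not given: they have to be found in the camera images.
- pin: Bench pin: flat piece of light wood, 130 long (x), 50 wide (y), 16 thick, 70 to 120 g. Origin: centre of its underside; x points to the plain square tail 65 mm away; the other end is a sloping nose with a V notch 33 mm deep. Good grip: across the 50 mm width, 12 mm to the nose side of the origin. Pressing the tail down on something tilts it in the fingers.
- pin_tail (a point): Middle of the lower edge of the pin's tail face (65 mm along x from the pin's origin).
- stand: Anvil stand of dark iron, heavy, immovable, 136 x 116 x 74 high. Origin: on the table under the middle of the pocket's mouth; x points into the pocket (away from the robot), y left, z up. Its deck (top z = 40; x -40 to 78, y -56 to 45) is the pocket's floor and sticks out 40 mm as a ledge before the mouth. The anvil plate lies above it on posts.
- pocket_mouth (a point): Middle of the pocket's mouth, on the deck (stand x 0, y 0, z 40); axes as the stand's. The pocket runs along +x, open at the front, 18 high under the anvil. Right side: two posts, inner faces at y = -26.2. Left side: a brass gib strip, set by screws, face anywhere from y = 25.4 to 30. The sides of the mouth are flared by 4 mm.
- back_stop: Depth stop: a steel block in the pocket, out of sight under the anvil, held firm by a screw. Origin: on the deck, middle of the face that the pin's tail must meet; axes as the stand's. It has been set somewhere from 46 to 54 mm behind the mouth; the knurled screw head showing behind the stand moves with it.
- clamp_lever: Steel clamp lever on the stand's right. Origin on its upright axis (stand x 29, y -37.8, z 40). Axes parallel to the stand's = fully open, arm pointing 50 deg right of +x; starts up to 0.35 rad closed. Closes clockwise from above, 2 rad at most, the knob coming towards the robot. Its round cam then presses the pin against the gib, gripping it from 0.85 to 1.7 rad on. Stays where left.
- lever_knob (a point): Middle of the black upright cylindrical knob (diameter 17, 34 high, 62 to 96 mm above the table) at the end of the lever arm (a bar 53 mm above the table), 65 mm from the pivot. Push it sideways with closed fingers or grip it from above.
- lever_pivot (a point): Point on the lever's axis at mid-knob height (79 mm above the table). Felt at the knob: 1 to 2 N turning freely or shifting a loose pin; once the pin is nipped against the gib it rises about 0.6 N per mm of knob travel, and each newton more puts some 5 N more on the pin. 5 to 8 N at the knob is a good clamp.
- file: Bystander: hand file with a red handle, 218 mm long, lying on the bench. Origin: centre of its underside.
- brush: Bystander: brass scratch brush with a wooden handle, 170 mm long. Origin: centre of its underside.
- pot: Bystander: small round lidded plastic pot, 44 mm across, 40 high. Origin: centre of its underside.
- doming: Bystander: brass cube with hollows in its faces, 40 mm. Origin: centre of its underside.
- anvil_top (a point): Centre of the bright anvil plate's upper face, 74 mm above the table. The plate is 80 x 82 x 16 (stand x 0 to 80, y -37 to 45, z 58 to 74) and overhangs the pocket; its front lower edge is eased by 3 mm.
Mind the look-alikes: they are no part of the job. Several things have the shape of the pin; the one meant has the colours described above.

How it is judged:
On the way, in this order (a step that is already met when the one before it is completed fails the run):
1. the pin's tail is pressed home against the stop with over 6 N (x of pin_tail in the frame of back_stop above -0.0015 m and contact force between pin and back_stop above 6 N), for 0.1 s.
2. the clamp's cam bears on the pin with over 12 N while the pin is home (x of pin_tail in the frame of back_stop above -0.0015 m and contact force between clamp_lever and pin above 12 N), for 0.2 s.
At the end, for the whole second after the job is handed in: The pin sits in the pocket under the anvil, its tail within 1.5 mm of the stop, in line with the pocket (6.5 mm, 0.06 rad), at rest, and the clamp's cam bears on it with 8 to 45 N with the lever let go (x of pin_tail in the frame of back_stop above -0.0015 m and y of pin_tail in the frame of pocket_mouth between -0.0065 and 0.0065 m and angle between the x axis of pin and the x axis of stand, either way round below 0.06 rad and contact force between clamp_lever and pin between 8 and 45 N and linear speed of pin below 0.02 m/s); the robot touches nothing.
It fails at once if the pin is rammed or jammed: before it is clamped it presses on the stand, stop included, with over 50 N in all (contact force between pin and stand above 50 N and contact force between clamp_lever and pin below 1 N).
It fails at once if the clamp is overtightened: its cam presses on the pin with over 45 N (contact force between clamp_lever and pin above 45 N).
It fails at once if the file, the brush, the little pot or the brass block is moved by over 15 mm (distance of any of file, brush, pot, doming from where it was at the start of the episode above 0.015 m).
It also fails if it takes over 67 s, if anything falls off the work surface, if the arm or the gripper's body presses on something with over 40 N, if the wrist force passes 120 N, or if a joint passes its speed limit or range.

## Working session

There is one attempt and no reset: what is moved stays moved. The work goes in short steps, Python scripts to look and compute and a tool call to move; the robot and the scene stay as the last step left them, time stands still between calls to the robot, and variables do not carry over. Pictures are saved under pics/ and viewed, at most 10 in all, crops included, and the job is handed in when it is done.

Besides the shell and the picture viewer there is one more tool, called after "Request:" as name(argument=value, ...), one argument or row to a line, values as JSON. move_arm: Moves the arm, as the interface text tells. Its arguments: {"type":"object","properties":{"steps":{"type":"string"},"newtons":{"type":"number"}},"required":["steps"]}

```bash
mkdir -p pics; ls; python3 - <<'E'
from station import bot
import cv2,numpy as np
s=bot.observe();print(s)
ims=[]
for n in("scene","top"):
    c=bot.camera(n);np.savez(f"{n}0.npz",**c);ims.append(c["frame"])
    print(n,c["mtx"].tolist(),np.round(c["camera_from_world"],4).tolist())
    cv2.imwrite(f"pics/{n}0.png",cv2.resize(c["frame"][:,:,::-1],(800,600),interpolation=cv2.INTER_CUBIC))
E
```

```text
pics
{'time_s': 0.0, 'qpos': array([-1.33248809e+00,  4.94164814e-01,  1.34613038e+00,  2.89172247e-05,
        1.30249713e+00, -9.54980287e-02]), 'joint_velocities': array([-0.00040994, -0.00134552,  0.00079093, -0.00124112, -0.00063635,
        0.00142727]), 'joint_torque': array([-3.62128274e-03, -8.82173395e+01, -3.83877289e+01, -4.94917331e-04,
        1.01442263e-02, -1.97316659e-06]), 'ee_pos': array([ 0.20470921, -0.59017042,  0.24971192]), 'ee_rot': array([ 9.86104436e-01,  1.66125497e-01, -2.88914304e-05, -5.99301583e-04]), 'ft_force': array([-0.0465108 ,  0.84590911,  0.14634094]), 'torque': array([ 0.03246753, -0.05952487,  0.04594713]), 'grasp_force': 0.0, 'grip_width': 0.08532607640294575}
scene [[478.1907608612764, 0.0, 252.44643806772808], [0.0, 478.1907608612764, 196.21137684500331], [0.0, 0.0, 1.0]] [[0.9094, -0.4152, -0.0229, -0.4935], [-0.1931, -0.3728, -0.9076, 0.1258], [0.3683, 0.8298, -0.4192, 1.1368], [0.0, 0.0, 0.0, 1.0]]
top [[387.1594061795258, 0.0, 254.2565659289879], [0.0, 387.1594061795258, 193.9511418596525], [0.0, 0.0, 1.0]] [[-0.003, -1.0, -0.0058, -0.1012], [-0.9931, 0.0036, -0.1171, 0.4885], [0.1171, 0.0054, -0.9931, 0.9334], [0.0, 0.0, 0.0, 1.0]]
```

View pics/top0.png

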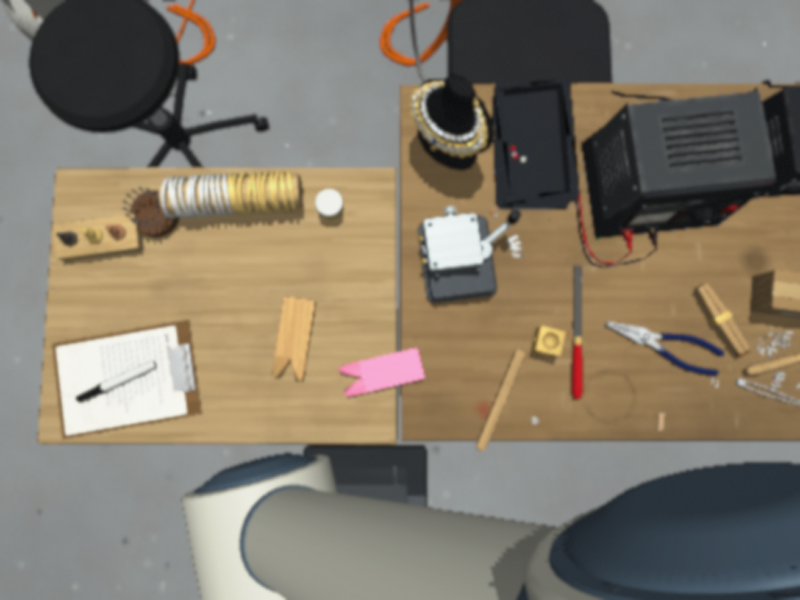

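View pics/scene0.png

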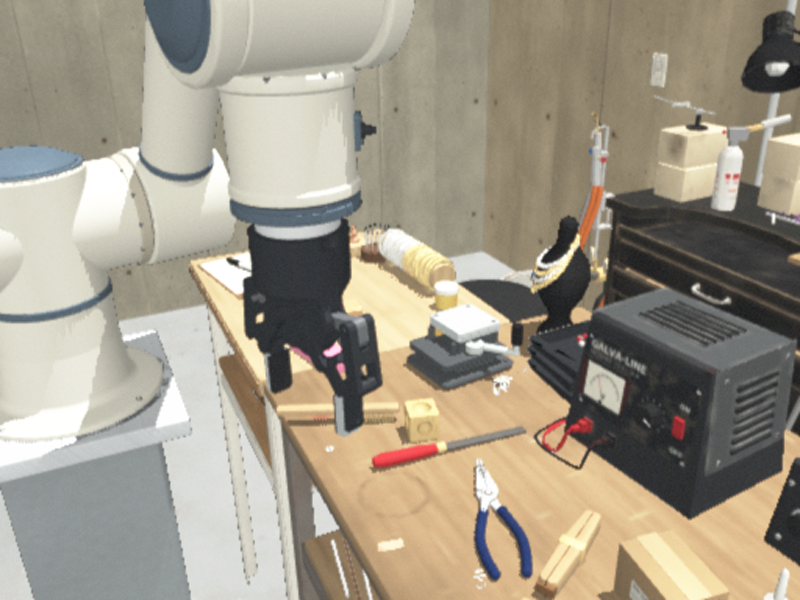

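The top view shows two pieces shaped like the pin: a light wooden one at (295,338) in the 800 px view and a pink one at (383,372). The wooden one fits the description. The stand is at (458,255), with the knob at (514,215). I'll confirm both in one enlarged crop and measure them.

```bash
cat > h.py <<'E'
import cv2,numpy as np
def ray(c,uv,z):
    "world points on plane z for pixels uv"
    K,T=c["mtx"],c["camera_from_world"];R,t=T[:3,:3],T[:3,3]
    uv=np.atleast_2d(uv).astype(float)
    d=(np.linalg.inv(K)@np.c_[uv,np.ones(len(uv))].T).T@R
    o=-R.T@t
    return o+d*((z-o[2])/d[:,2])[:,None]
def proj(c,P):
    T=c["camera_from_world"];p=np.atleast_2d(P)@T[:3,:3].T+T[:3,3]
    q=p@c["mtx"].T;return q[:,:2]/q[:,2:]
E
python3 - <<'E'
from h import *
c=dict(np.load("top0.npz"));f=c["frame"]
a=cv2.resize(f[180:250,170:280,::-1],(660,420),interpolation=cv2.INTER_CUBIC)
b=cv2.resize(f[125:200,260:340,::-1],(640,600),interpolation=cv2.INTER_CUBIC)
b=cv2.resize(b,(420,394)) 
cv2.imwrite("pics/pin.png",cv2.resize(f[180:250,165:285,::-1],(780,455),interpolation=cv2.INTER_CUBIC))
cv2.imwrite("pics/stand.png",cv2.resize(f[125:200,260:340,::-1],(640,600),interpolation=cv2.INTER_CUBIC))
hsv=cv2.cvtColor(f,cv2.COLOR_RGB2HSV)
print(hsv[215,188],hsv[215,170],hsv[215,210],f[215,188],f[215,170])
E
```

```text
[ 18 122 225] [ 19  99 181] [ 19 100 192] [225 181 117] [181 155 111]
```

View pics/pin.png

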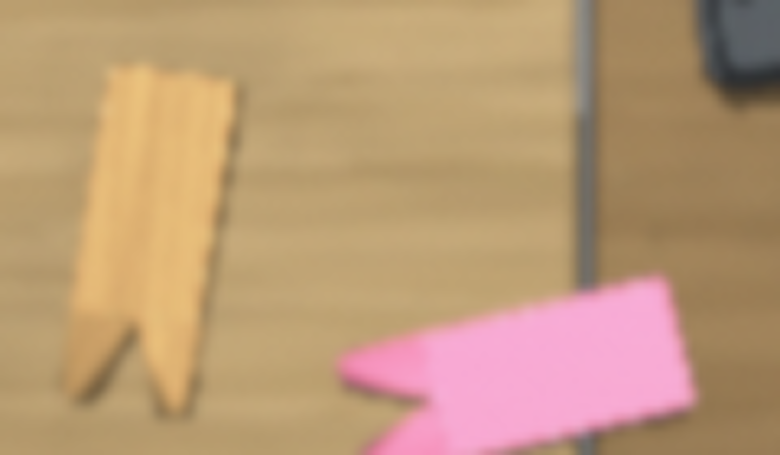

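View pics/stand.png

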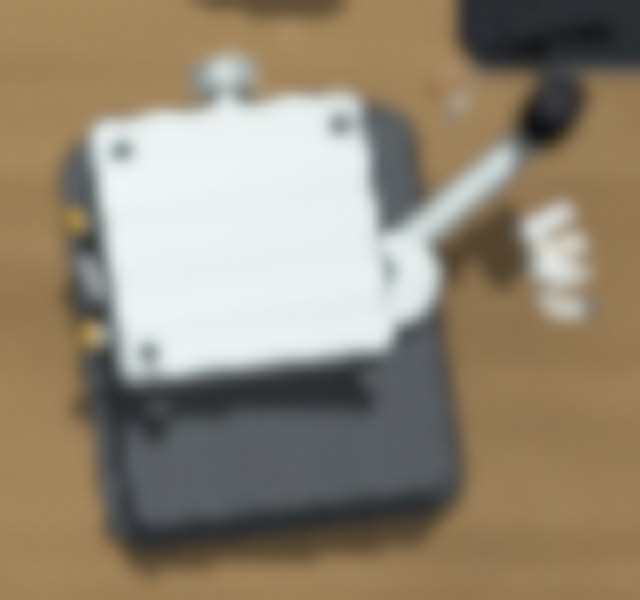

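The wooden piece (crop corners about (110,65), (238,80), nose at (75,400)–(180,410)) is the bench pin. The pink look-alike is not. The stand crop shows the plate corners near (95,125), (360,95), (392,350), (125,385), with the knob near (555,105).

```bash
python3 - <<'E'
from h import *
c=dict(np.load("top0.npz"));f=c["frame"]
S=8
big=cv2.resize(f,None,fx=S,fy=S,interpolation=cv2.INTER_CUBIC)
hsv=cv2.cvtColor(big,cv2.COLOR_RGB2HSV)
topx=lambda p:(np.asarray(p)+.5)/S-.5
def rect(m,box):
    z=np.zeros_like(m);x0,y0,x1,y1=[S*v for v in box];z[y0:y1,x0:x1]=m[y0:y1,x0:x1]
    cs=max(cv2.findContours(z,0,1)[0],key=cv2.contourArea);return cs
# pin
m=((hsv[...,1]>112)&(hsv[...,2]>195)).astype(np.uint8);m=cv2.morphologyEx(m,2,np.ones((15,15)));m=cv2.morphologyEx(m,3,np.ones((25,25)))
cs=rect(m,(170,185,205,246))
P=ray(c,topx(cs[:,0]),.016)[:,:2].astype(np.float32)
r=cv2.minAreaRect(P*1000);print("pin rect",r,cv2.boxPoints(r).round(1).tolist())
# edges fit: project to axis
k=cv2.boxPoints(r)
print("px",topx(cs[:,0]).min(0),topx(cs[:,0]).max(0))
# manual pin corners from the crop
Q=ray(c,np.array([[108,66],[237,80],[72,315],[207,318],[135,325]])/6.5+[165,180]-.5,.016)*1000;print("pin manual",Q[:,:2].round(1).tolist())
# anvil
m=((hsv[...,2]>190)&(hsv[...,1]<40)).astype(np.uint8);m=cv2.morphologyEx(m,2,np.ones((151,151)))
cs=rect(m,(262,130,320,180))
P=ray(c,topx(cs[:,0]),.074)[:,:2].astype(np.float32)
r=cv2.minAreaRect(P*1000);print("anvil",r)
Q=ray(c,np.array([[93,124],[360,93],[393,350],[123,386]])/8+[260,125]-.5,.074)*1000;print("anvil manual",Q[:,:2].round(1).tolist())
A=Q[:,:2];xs=(A[0]+A[1]-A[2]-A[3])/2;ys=(A[0]+A[3]-A[1]-A[2])/2
print("sizes",np.hypot(*xs),np.hypot(*ys),"yaw",np.arctan2(xs[1],xs[0]),np.arctan2(-ys[0],ys[1]),"ctr",A.mean(0))
Q=ray(c,np.array([[565,88]])/8+[260,125]-.5,.096)*1000;print("knob top",Q)
Q=ray(c,np.array([[224,75]])/8+[260,125]-.5,.049)*1000;print("screw",Q)
E
```

```text
pin rect ((437.10113525390625, 65.42076110839844), (51.328460693359375, 125.26873779296875), 81.67388916015625) [[371.3999938964844, 49.099998474121094], [495.3999938964844, 31.0], [502.79998779296875, 81.69999694824219], [378.79998779296875, 99.9000015258789]]
px [175.5625 189.8125] [200.3125 241.0625]
pin manual [[501.2, 81.8], [495.6, 31.6], [404.9, 93.7], [403.6, 41.9], [401.0, 69.5]]
anvil ((579.383544921875, -189.0742645263672), (75.64390563964844, 73.83135986328125), 89.74192810058594)
anvil manual [[613.3, -144.0], [622.5, -224.4], [544.0, -232.8], [533.4, -152.3]]
sizes 79.60824041555041 81.0311228982742 yaw 0.10493805988702641 0.12206021922377788 ctr [ 578.27775263 -188.36078209]
knob top [[ 617.71338117 -281.70454728   96.        ]]
screw [[ 635.14209572 -185.63681562   49.        ]]
```

Request:
move_arm(
  steps="0 0 0 0.153 1;0 0 0 0.153 1;0 0 0 0.153 1;0.009 -0.045 0 0 1;0.009 -0.045 0 0 1;0.009 -0.045 0 0 1;0.009 -0.045 0 0 1;0.009 -0.045 0 0 1;0.009 -0.045 0 0 1;0.009 -0.045 0 0 1;0.009 -0.045 0 0 1;0.009 -0.045 0 0 1",
)

```text
time_s: 1.6
ee_pos: [0.3359, -0.1974, 0.2502]
ee_rot: [0.998, -0.063, -0.0, -0.0]
ft_force: [0.2, -0.7, 0.6]
grip_width: 0.0857
grasp_force: 0.0
```

Request:
move_arm(
  steps="0.009 -0.045 0 0 1;0.009 -0.045 0 0 1;0.009 -0.045 0 0 1;0.009 -0.045 0 0 1;0.009 -0.045 0 0 1;0.009 -0.045 0 0 1;0 0 0.05 0 1;0 0 0.05 0 1;0 0 0.02 0 1;0 0 0 0 1",
)

```text
time_s: 2.85
ee_pos: [0.4221, 0.0624, 0.1292]
ee_rot: [0.998, -0.063, -0.002, 0.0]
ft_force: [0.0, 0.5, 1.4]
grip_width: 0.0855
grasp_force: 0.0
```

Request:
move_arm(
  steps="0 -0.004 0.04 0 1;0 0 0.03 0 1;0 0 0.02 0 1;0 0 0.01 0 1;0 0 0 0 1",
)

```text
time_s: 3.48
ee_pos: [0.4238, 0.0663, 0.0306]
ee_rot: [0.998, -0.063, 0.0, -0.0]
ft_force: [0.5, -0.2, 0.3]
grip_width: 0.0848
grasp_force: 0.0
```

```bash
python3 - <<'E'
from h import *
from station import bot
c=bot.camera("scene")
u,v=proj(c,[[.45,.06,.01]])[0].astype(int);print(u,v)
f=c["frame"][max(v-60,0):v+60,max(u-80,0):u+80,::-1]
cv2.imwrite("pics/g1.png",cv2.resize(f,None,fx=5,fy=5,interpolation=cv2.INTER_CUBIC)[:600,:800])
E
```

```text
213 198
```

View pics/g1.png

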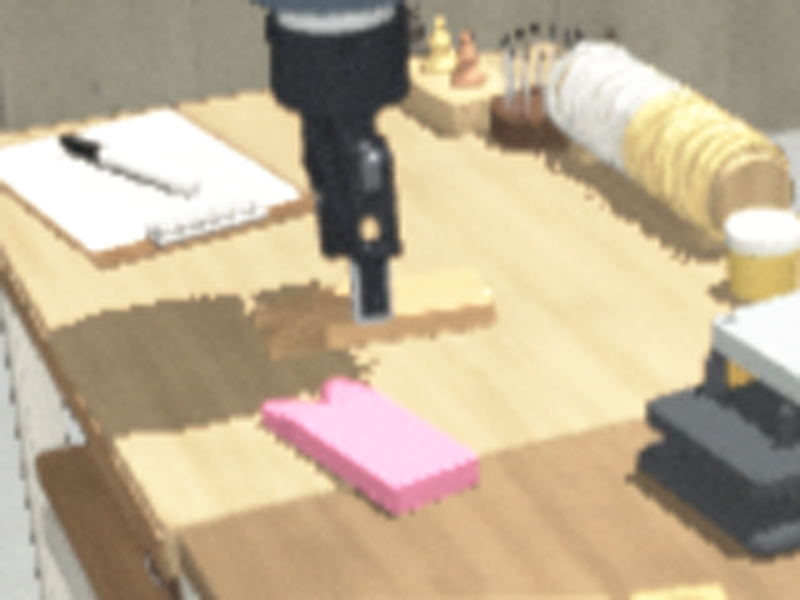

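The fingers straddle the wooden pin (near finger at (372,315), pin body from 250 to 495), parallel to it. I'll lower and grip.

Request:
move_arm(
  steps="0 0 0.008 0 1;0 0 0 0 1;0 0 0 0 0.4;0 0 0 0 0.4;0 0 0 0 0.4;0 0 0 0 0.4;0 0 0 0 0.4;0 0 0 0 0.4",
  newtons=40,
)

```text
time_s: 4.53
ee_pos: [0.4236, 0.0663, 0.0226]
ee_rot: [0.998, -0.063, 0.0, -0.0]
ft_force: [-0.7, -0.9, 7.9]
grip_width: 0.0494
grasp_force: 40.0
```

Request:
move_arm(
  steps="0 0 -0.01 0 0.4;0 0 -0.03 0 0.4;0 0 -0.05 0 0.4;-0.001 0.02 0 -0.119 0.4;-0.001 0.02 0 -0.119 0.4;-0.0015 0.039 0 0 0.4;-0.0015 0.039 0 0 0.4;-0.0015 0.039 0 0 0.4;-0.0015 0.039 0 0 0.4;-0.0015 0.039 0 0 0.4;-0.001 0.03 0 0 0.4;0 0 0 0 0.4",
)

```text
time_s: 6.02
ee_pos: [0.436, -0.1997, 0.1128]
ee_rot: [0.998, 0.055, 0.0, 0.0]
ft_force: [-0.0, 0.7, -1.5]
grip_width: 0.049
grasp_force: 42.6
```

```bash
python3 - <<'E'
from h import *
from station import bot
s=bot.observe();print(s["ee_pos"],s["ee_rot"],s["ft_force"],s["grip_width"])
for n,(w,h) in {"top":(66,50),"scene":(66,50)}.items():
    c=bot.camera(n);np.savez(n+"1.npz",**c)
    u,v=proj(c,[[.53,-.2,.08]])[0].astype(int);print(n,u-w,v-h)
    f=c["frame"][v-h:v+h,u-w:u+w,::-1]
    cv2.imwrite(f"pics/t1{n}.png",cv2.resize(f,None,fx=6,fy=6,interpolation=cv2.INTER_CUBIC))
E
```

```text
[ 0.43602399 -0.19966668  0.11279652] [9.98472183e-01 5.52531952e-02 4.77698753e-04 3.95555702e-04] [-0.00273135  0.73735709 -1.46982132] 0.04904381872131224
top 229 123
scene 215 156
```

View pics/t1top.png

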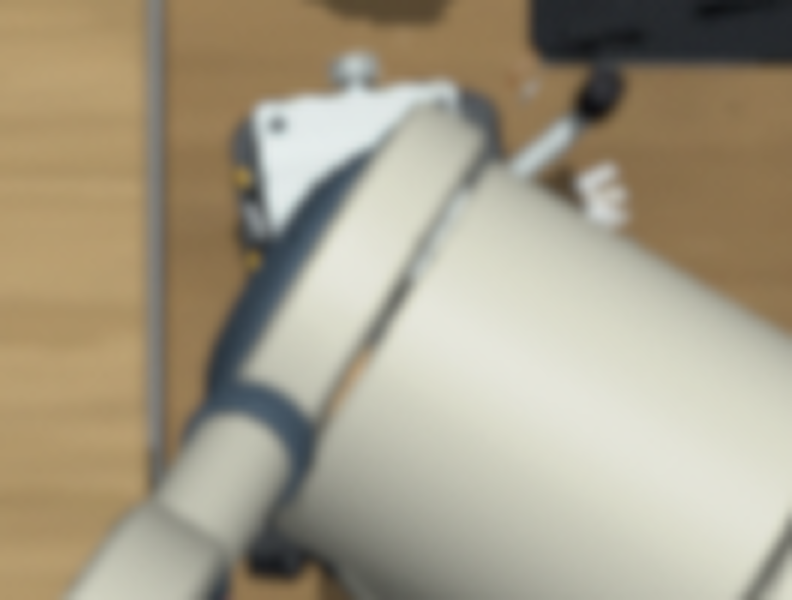

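View pics/t1scene.png

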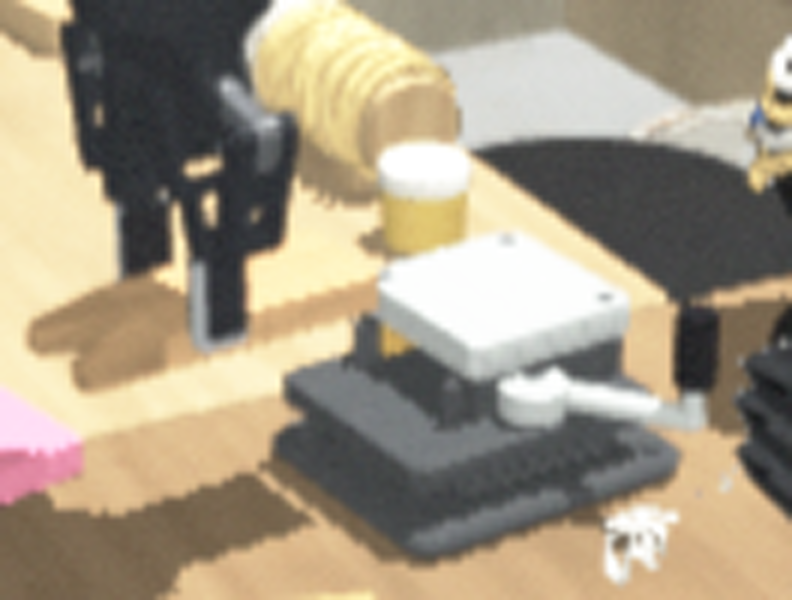

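The pin is held level in the scene view, its tail pointing at the pocket and passing behind the plate corner near (380,290). The anvil top corners are at about (380,285), (470,350), (628,293), (505,232). I'll check my stand pose against these.

```bash
python3 - <<'E'
from h import *
O=np.array([.539,-.1969]);a=.113;R=np.array([[np.cos(a),-np.sin(a)],[np.sin(a),np.cos(a)]])
W=lambda x,y,z:np.r_[O+R@np.array([x,y])/1000,z/1000]
c=dict(np.load("scene1.npz"))
for p in [(0,45,74),(0,-37,74),(80,-37,74),(80,45,74),(0,-37,58),(-40,45,40),(-40,-56,40),(0,-26.2,40)]:
    q=proj(c,W(*p))[0];print(p,((q+.5-[215,156])*6).round(0))
# held pin: predicted tail lower corners
s=np.array([.436,-.1997]);psi=2*.0553
X=np.array([np.cos(psi),np.sin(psi)]);Y=np.array([-X[1],X[0]])
for d,y,z in[(75.5,-25,.0902),(75.5,25,.1062),(75.5,-25,.1062),(0,-25,.0902),(-53,-25,.09)]:
    q=proj(c,np.r_[s+X*d/1000+Y*y/1000,z])[0];print(d,y,((q+.5-[215,156])*6).round(0))
print((np.linalg.inv(R)@(s-O)*1000).round(1))
E
```

```text
(0, 45, 74) [358. 274.]
(0, -37, 74) [475. 350.]
(80, -37, 74) [638. 300.]
(80, 45, 74) [517. 229.]
(0, -37, 58) [474. 386.]
(-40, 45, 40) [277. 373.]
(-40, -56, 40) [417. 475.]
(0, -26.2, 40) [458. 416.]
75.5 -25 [387. 310.]
75.5 25 [317. 228.]
75.5 -25 [387. 272.]
0 -25 [219. 359.]
-53 -25 [ 94. 396.]
[-102.7    8.8]
```

Request:
move_arm(
  steps="0.006 0.0043 0.02 0 0.4;0.006 0.0043 0.015 0 0.4;0 0 0.01 0 0.4;0 0 0.004 0 0.4;0 0 0 0 0.4;0 0 0 0 0.4",
)

```text
time_s: 6.88
ee_pos: [0.4487, -0.2051, 0.0636]
ee_rot: [0.998, 0.056, 0.0, 0.0]
ft_force: [-0.4, 0.0, -0.9]
grip_width: 0.0487
grasp_force: 42.5
```

Request:
move_arm(
  steps="0.004 0.0015 0 0 0.4;0.004 0 0 0 0.4;0.003 0 0 0 0.4;0.002 0 0 0 0.4;0.002 0 0 0 0.4;0 0 0 0 0.4",
)

```text
time_s: 7.62
ee_pos: [0.4638, -0.2049, 0.0633]
ee_rot: [0.998, 0.056, 0.0, 0.0]
ft_force: [-0.2, 0.2, -0.8]
grip_width: 0.0487
grasp_force: 42.5
```

Request:
move_arm(
  steps="0.0015 0 0 0 0.4;0.0015 0 0 0 0.4;0.0015 0 0 0 0.4;0 0 0 0 0.4",
)

```text
time_s: 8.12
ee_pos: [0.4683, -0.2044, 0.0633]
ee_rot: [0.998, 0.056, 0.0, 0.0]
ft_force: [-0.5, 0.5, -1.0]
grip_width: 0.0487
grasp_force: 42.5
```

Request:
move_arm(
  steps="0.0015 0 0 0 0.4;0.0015 0 0 0 0.4;0.0015 0 0 0 0.4;0 0 0 0 0.4",
)

```text
time_s: 8.62
ee_pos: [0.4728, -0.2039, 0.0633]
ee_rot: [0.998, 0.056, 0.0, 0.0]
ft_force: [-0.1, 0.4, -1.1]
grip_width: 0.0485
grasp_force: 42.5
```

Request:
move_arm(
  steps="0.0015 0 0 0 0.4;0.0015 0 0 0 0.4;0.0015 0 0 0 0.4;0.0015 0 0 0 0.4;0 0 0 0 0.4",
)

```text
time_s: 9.25
ee_pos: [0.4788, -0.2032, 0.0633]
ee_rot: [0.998, 0.056, 0.0, 0.0]
ft_force: [-0.5, -0.2, -0.3]
grip_width: 0.0486
grasp_force: 42.5
```

Request:
move_arm(
  steps="0.002 0 0 0 0.4;0.002 0 0 0 0.4;0.002 0 0 0 0.4;0.002 0 0 0 0.4;0 0 0 0 0.4",
)

```text
time_s: 9.88
ee_pos: [0.4868, -0.2023, 0.0633]
ee_rot: [0.998, 0.056, 0.0, 0.0]
ft_force: [0.1, -0.8, -0.7]
grip_width: 0.0486
grasp_force: 42.5
```

Request:
move_arm(
  steps="0.002 0 0 0 0.4;0.002 0 0 0 0.4;0.002 0 0 0 0.4;0.002 0 0 0 0.4;0.002 0 0 0 0.4;0 0 0 0 0.4",
)

```text
time_s: 10.62
ee_pos: [0.4967, -0.2012, 0.0633]
ee_rot: [0.998, 0.056, 0.0, 0.0]
ft_force: [0.1, -0.1, -0.8]
grip_width: 0.0486
grasp_force: 42.5
```

Request:
move_arm(
  steps="0.002 0 0 0 0.4;0.002 0 0 0 0.4;0.002 0 0 0 0.4;0 0 0 0 0.4",
)

```text
time_s: 11.12
ee_pos: [0.5026, -0.2005, 0.0633]
ee_rot: [0.998, 0.056, 0.0, 0.0]
ft_force: [-0.0, 0.8, -0.9]
grip_width: 0.0489
grasp_force: 42.5
```

Request:
move_arm(
  steps="0.0015 0 0 0 0.4;0.0015 0 0 0 0.4;0.0015 0 0 0 0.4;0 0 0 0 0.4",
  newtons=28,
)

```text
time_s: 11.62
ee_pos: [0.5071, -0.2, 0.0633]
ee_rot: [0.998, 0.056, 0.0, 0.0]
ft_force: [0.4, 0.3, -1.2]
grip_width: 0.0488
grasp_force: 42.5
```

Request:
move_arm(
  steps="0.001 0 0 0 0.4;0.001 0 0 0 0.4;0 0 0 0 0.4",
)

```text
time_s: 12.0
ee_pos: [0.509, -0.1998, 0.0633]
ee_rot: [0.998, 0.056, 0.0, 0.0]
ft_force: [0.2, 0.1, -1.5]
grip_width: 0.0489
grasp_force: 42.5
```

Request:
move_arm(
  steps="0.0007 0 0 0 0.4;0.0007 0 0 0 0.4;0 0 0 0 0.4",
)

```text
time_s: 12.38
ee_pos: [0.5104, -0.1996, 0.0633]
ee_rot: [0.998, 0.056, -0.0, -0.0]
ft_force: [-0.6, 0.1, -1.6]
grip_width: 0.0487
grasp_force: 42.5
```

Request:
move_arm(
  steps="0.0007 0 0 0 0.4;0.0007 0 0 0 0.4;0 0 0 0 0.4",
)

```text
time_s: 12.75
ee_pos: [0.5118, -0.1995, 0.0633]
ee_rot: [0.998, 0.056, -0.0, -0.0]
ft_force: [-0.2, 0.0, -0.6]
grip_width: 0.0488
grasp_force: 42.5
```

Request:
move_arm(
  steps="0.0007 0 0 0 0.4;0.0007 0 0 0 0.4;0 0 0 0 0.4",
)

```text
time_s: 13.12
ee_pos: [0.5132, -0.1993, 0.0633]
ee_rot: [0.998, 0.056, 0.0, 0.0]
ft_force: [0.2, -0.0, -1.1]
grip_width: 0.0488
grasp_force: 42.5
```

Request:
move_arm(
  steps="0.0007 0 0 0 0.4;0.0007 0 0 0 0.4;0 0 0 0 0.4",
)

```text
time_s: 13.5
ee_pos: [0.5141, -0.1991, 0.0632]
ee_rot: [0.998, 0.056, -0.0, -0.0]
ft_force: [-4.5, -1.8, -0.7]
grip_width: 0.0486
grasp_force: 42.6
```

Request:
move_arm(
  steps="0.0005 0 0 0 0.4;0.0005 0 0 0 0.4;0 0 0 0 0.4",
)

```text
time_s: 13.88
ee_pos: [0.5141, -0.1991, 0.063]
ee_rot: [0.998, 0.056, -0.001, -0.0]
ft_force: [-10.7, -5.4, 0.1]
grip_width: 0.0489
grasp_force: 42.7
```

Request:
move_arm(
  steps="0.0005 0 0 0 0.4;0 0 0 0 0.4;0 0 0 0 0.4",
)

```text
time_s: 14.25
ee_pos: [0.5141, -0.199, 0.0629]
ee_rot: [0.998, 0.056, -0.002, -0.0]
ft_force: [-13.4, -7.7, 0.7]
grip_width: 0.0488
grasp_force: 42.8
```

Request:
move_arm(
  steps="-0.0007 0.0007 0 0 0.4;0 0 0 0 0.4;0 0 0 0 0.9;0 0 0 0 0.9;0 0 0 0 0.9;0 0 0 0 0.9",
)

```text
time_s: 15.0
ee_pos: [0.5155, -0.1998, 0.0633]
ee_rot: [0.998, 0.056, 0.0, 0.0]
ft_force: [0.1, -0.5, 1.1]
grip_width: 0.0766
grasp_force: 0.0
```

Request:
move_arm(
  steps="0 0 -0.01 0 0.9;0 0 -0.03 0 0.9;0 0 -0.05 0 0.9;-0.04 0.02 -0.02 -0.155 0.5;-0.04 0.02 0 -0.155 0;0 0 0 -0.155 0;0 0 0 -0.155 0;0 0 0 0 0",
)

```text
time_s: 16.0
ee_pos: [0.4446, -0.2541, 0.1739]
ee_rot: [0.934, 0.358, 0.0, 0.0]
ft_force: [0.0, 0.6, 0.0]
grip_width: 0.0001
grasp_force: 0.0
```

```bash
python3 - <<'E'
from h import *
from station import bot
s=bot.observe();print(s["ee_pos"],s["qpos"],s["ft_force"])
c=dict(np.load("top0.npz"))
for n,p,z in[("bust base",(460,160),0),("bust lowleft",(440,150),0.03),("bust top",(457,88),.18),("tray TL",(497,85),.03),("tray BL",(497,205),.03),("tray BR",(573,208),.03)]:
    print(n,ray(c,np.array(p)*.64-.2,z)[0].round(3))
c=bot.camera("scene");np.savez("scene2.npz",**c)
cv2.imwrite("pics/s2.png",cv2.resize(c["frame"][130:280,200:400,::-1],(800,600),interpolation=cv2.INTER_CUBIC))
# expected knob in that crop
for z in(.062,.096): print(((proj(c,[[.6157,-.2794,z]])[0]+.5-[200,130])*4).round())
E
```

```text
[ 0.44461054 -0.25411088  0.17387108] [-6.35882438e-01  4.32693045e-01  1.71402037e+00  1.64005084e-05
  9.94276980e-01  2.03015753e-01] [3.74937563e-02 6.08717248e-01 1.12594030e-04]
bust base [ 0.734 -0.208  0.   ]
bust lowleft [ 0.74  -0.173  0.03 ]
bust top [ 0.773 -0.187  0.18 ]
tray TL [ 0.852 -0.269  0.03 ]
tray BL [ 0.648 -0.264  0.03 ]
tray BR [ 0.642 -0.387  0.03 ]
[525. 362.]
[528. 309.]
```

View pics/s2.png

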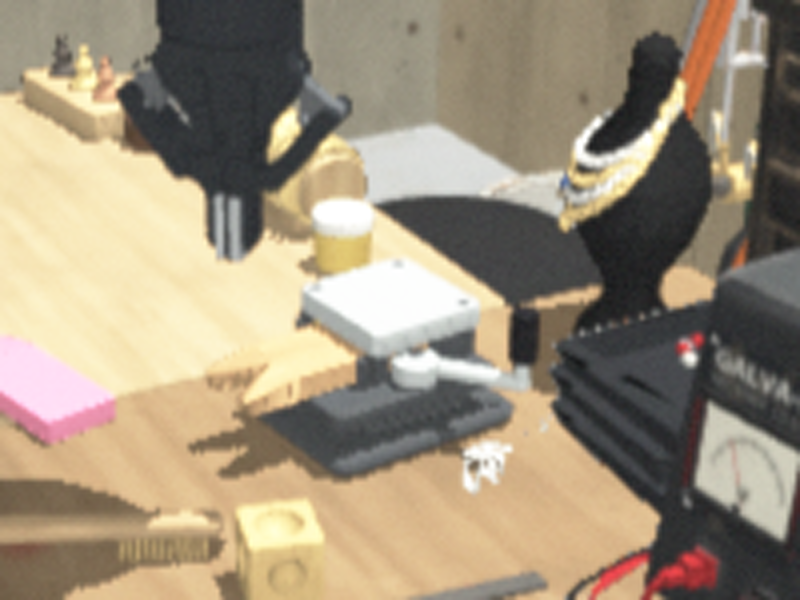

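The pin lies flat in the pocket, entering under the plate at (350,360). The knob is at (524,310–365), matching my estimate. Next I go to the far side of the knob.

Request:
move_arm(
  steps="0.028 0.027 0 0 0;0.028 0.027 0 0 0;0.028 0.027 0 0 0;0.028 0.026 0 0 0;0.028 0.026 0 0 0;0 0 0.03 0 0;0 0 0.03 0 0;0 0 0.014 0 0;0 0 0 0 0",
)

```text
time_s: 17.18
ee_pos: [0.6374, -0.259, 0.0988]
ee_rot: [0.934, 0.358, -0.0, -0.0]
ft_force: [0.2, -0.8, -0.4]
grip_width: 0.0001
grasp_force: 0.0
```

Request:
move_arm(
  steps="-0.004 0 0 0 0;-0.004 0 0 0 0;-0.003 0 0 0 0;-0.003 0 0 0 0;0 0 0 0 0",
)

```text
time_s: 17.8
ee_pos: [0.6272, -0.2688, 0.0994]
ee_rot: [0.934, 0.358, 0.0, 0.0]
ft_force: [-0.3, -0.6, 0.4]
grip_width: 0.0001
grasp_force: 0.0
```

Request:
move_arm(
  steps="-0.0065 0.0016 0 0.1 0;-0.0065 0.0016 0 0.1 0;-0.0065 0.0016 0 0.1 0;0 0 0 0 0",
)

```text
time_s: 18.3
ee_pos: [0.6141, -0.2841, 0.0992]
ee_rot: [0.977, 0.215, -0.0, -0.0]
ft_force: [0.4, 0.0, 0.3]
grip_width: -0.0003
grasp_force: 0.0
```

```bash
python3 - <<'E'
from h import *
from station import bot
s=bot.observe();print(s["ee_pos"],s["ft_force"])
c=bot.camera("scene");np.savez("scene3.npz",**c)
cv2.imwrite("pics/s3.png",cv2.resize(c["frame"][150:250,260:380,::-1],(720,600),interpolation=cv2.INTER_CUBIC))
for z in(.062,.096): print(((proj(c,[[.6157,-.2794,z]])[0]+.5-[260,150])*6).round())
E
```

```text
[ 0.61411532 -0.28410039  0.09921438] [0.44057401 0.01198919 0.27262873]
[428. 423.]
[432. 343.]
```

View pics/s3.png

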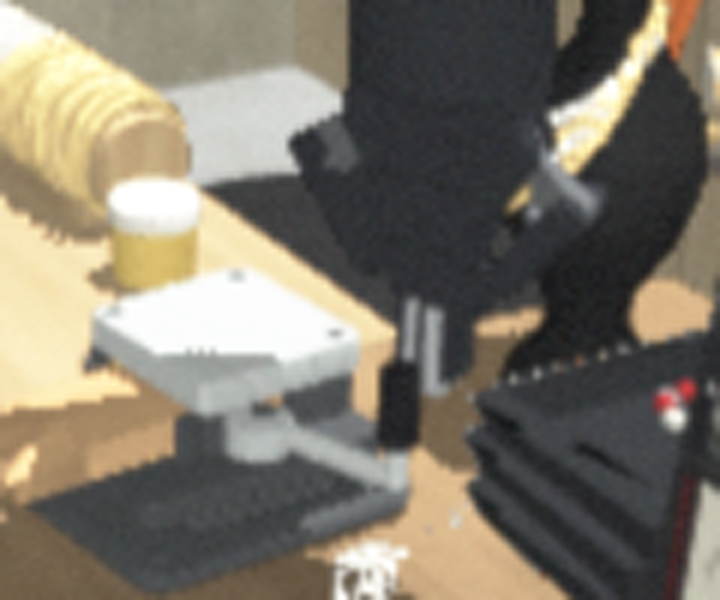

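The lever is turning: the knob has moved to (400,360–445) with the fingers squarely behind it.

Request:
move_arm(
  steps="-0.0065 0.0016 0 0.1 0;-0.0065 0.0016 0 0.1 0;-0.0065 0.0016 0 0.1 0;0 0 0 0 0",
)

```text
time_s: 18.85
ee_pos: [0.5975, -0.2948, 0.0993]
ee_rot: [0.998, 0.067, -0.0, 0.0]
ft_force: [-0.2, 0.7, 0.0]
grip_width: 0.0001
grasp_force: 0.0
```

Request:
move_arm(
  steps="-0.0033 0.0009 0 0.05 0;-0.0033 0.0009 0 0.05 0;0 0 0 0 0",
)

```text
time_s: 19.23
ee_pos: [0.5914, -0.2971, 0.0993]
ee_rot: [1.0, 0.018, -0.0, 0.0]
ft_force: [-0.3, -0.4, 0.6]
grip_width: 0.0003
grasp_force: 0.0
```

Request:
move_arm(
  steps="-0.0033 0.0009 0 0.05 0;0 0 0 0 0",
)

```text
time_s: 19.48
ee_pos: [0.5881, -0.2982, 0.0993]
ee_rot: [1.0, -0.007, 0.0, 0.0]
ft_force: [0.1, -0.6, 0.2]
grip_width: -0.0001
grasp_force: 0.1
```

Request:
move_arm(
  steps="-0.0033 0.0009 0 0.05 0;0 0 0 0 0",
)

```text
time_s: 19.73
ee_pos: [0.5847, -0.2991, 0.0993]
ee_rot: [0.999, -0.032, -0.0, 0.0]
ft_force: [0.9, 0.3, -0.0]
grip_width: -0.0
grasp_force: 0.1
```

Request:
move_arm(
  steps="-0.0033 0.0009 0 0.05 0;0 0 0 0 0",
)

```text
time_s: 19.98
ee_pos: [0.5814, -0.2998, 0.0993]
ee_rot: [0.998, -0.057, -0.0, 0.0]
ft_force: [-0.5, 0.9, 0.3]
grip_width: -0.0001
grasp_force: 0.1
```

Request:
move_arm(
  steps="-0.0033 0.0009 0 0.05 0;0 0 0 0 0",
)

```text
time_s: 20.23
ee_pos: [0.578, -0.3004, 0.0993]
ee_rot: [0.997, -0.082, -0.0, 0.0]
ft_force: [-0.4, -0.4, -0.4]
grip_width: 0.0005
grasp_force: 0.1
```

Request:
move_arm(
  steps="-0.0033 0.0009 0 0.05 0;0 0 0 0 0",
)

```text
time_s: 20.48
ee_pos: [0.5745, -0.3007, 0.0993]
ee_rot: [0.994, -0.107, -0.0, 0.0]
ft_force: [0.7, 0.3, 0.5]
grip_width: -0.0003
grasp_force: 0.1
```

Request:
move_arm(
  steps="-0.0033 0.0009 0 0.05 0;0 0 0 0 0",
)

```text
time_s: 20.72
ee_pos: [0.5711, -0.3009, 0.0993]
ee_rot: [0.991, -0.132, -0.0, 0.0]
ft_force: [-0.5, 0.0, -0.6]
grip_width: -0.0002
grasp_force: 0.1
```

Request:
move_arm(
  steps="-0.0033 0.0009 0 0.05 0;0 0 0 0 0",
)

```text
time_s: 20.98
ee_pos: [0.5677, -0.3008, 0.0993]
ee_rot: [0.988, -0.157, -0.0, 0.0]
ft_force: [-0.1, -0.9, -0.4]
grip_width: -0.0001
grasp_force: 0.1
```

```bash
python3 - <<'E'
from h import *
from station import bot
s=bot.observe();print(s["ee_pos"],s["ft_force"],s["torque"])
c=bot.camera("scene");np.savez("scene4.npz",**c)
cv2.imwrite("pics/s4.png",cv2.resize(c["frame"][150:250,240:360,::-1],(720,600),interpolation=cv2.INTER_CUBIC))
E
```

```text
[ 0.56769482 -0.30084337  0.09928633] [-0.08758737 -0.94246926 -0.37812837] [0.00105102 0.02612755 0.01970695]
```

View pics/s4.png

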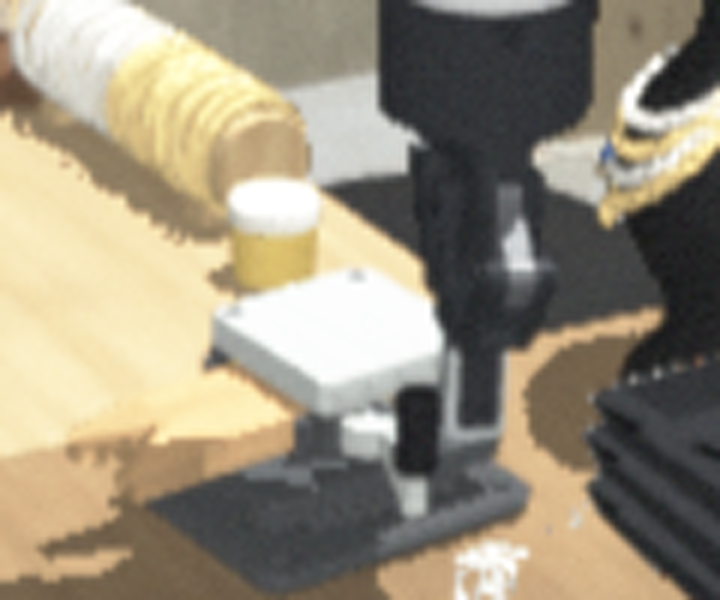

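The knob at (418,385–470) is still just ahead of the finger at (445–500), and the pin is still in place. I'll keep pushing.

Request:
move_arm(
  steps="-0.0033 0.0009 0 0.05 0;0 0 0 0 0",
)

```text
time_s: 21.28
ee_pos: [0.5643, -0.3007, 0.0993]
ee_rot: [0.983, -0.182, -0.0, 0.0]
ft_force: [0.8, 0.4, 0.1]
grip_width: -0.0001
grasp_force: 0.1
```

Request:
move_arm(
  steps="-0.0033 0.0009 0 0.05 0;0 0 0 0 0",
)

```text
time_s: 21.52
ee_pos: [0.5609, -0.3003, 0.0993]
ee_rot: [0.979, -0.206, -0.0, 0.0]
ft_force: [-0.1, 0.1, 0.3]
grip_width: -0.0002
grasp_force: 0.1
```

Request:
move_arm(
  steps="-0.0033 0.0009 0 0.05 0;0 0 0 0 0",
)

```text
time_s: 21.78
ee_pos: [0.5575, -0.2998, 0.0993]
ee_rot: [0.973, -0.23, -0.0, 0.0]
ft_force: [-0.3, 0.9, 0.5]
grip_width: 0.0002
grasp_force: 0.1
```

Request:
move_arm(
  steps="-0.0033 0.0009 0 0.05 0;0 0 0 0 0",
)

```text
time_s: 22.02
ee_pos: [0.5541, -0.2991, 0.0993]
ee_rot: [0.967, -0.255, -0.0, 0.0]
ft_force: [0.7, 0.1, 0.7]
grip_width: -0.0001
grasp_force: 0.1
```

Request:
move_arm(
  steps="-0.0033 0.0009 0 0.05 0;0 0 0 0 0",
)

```text
time_s: 22.28
ee_pos: [0.5508, -0.2983, 0.0993]
ee_rot: [0.96, -0.279, -0.0, -0.0]
ft_force: [-0.1, -0.2, -0.2]
grip_width: -0.0
grasp_force: 0.1
```

Request:
move_arm(
  steps="-0.0033 0.0009 0 0.05 0;0 0 0 0 0",
)

```text
time_s: 22.52
ee_pos: [0.5475, -0.2973, 0.0993]
ee_rot: [0.953, -0.303, -0.0, -0.0]
ft_force: [0.7, -0.7, -0.3]
grip_width: -0.0
grasp_force: 0.2
```

Request:
move_arm(
  steps="-0.0033 0.0009 0 0.05 0;0 0 0 0 0",
)

```text
time_s: 22.78
ee_pos: [0.5444, -0.2961, 0.0993]
ee_rot: [0.945, -0.326, 0.0, 0.0]
ft_force: [0.8, -0.3, -1.1]
grip_width: -0.0
grasp_force: 0.6
```

```bash
python3 - <<'E'
from h import *
from station import bot
s=bot.observe();print(s["ee_pos"],s["ft_force"])
c=bot.camera("scene");np.savez("scene5.npz",**c);g=c["frame"].max(2)
pv=np.array([.5721,-.2312])
for deg in range(-100,-180,-5):
    t=np.radians(deg)+.113;k=pv+.065*np.array([np.cos(t),np.sin(t)])
    p=proj(c,[np.r_[k,z] for z in(.056,.066,.072,.078)]).round().astype(int)
    print(deg,p[1],[int(g[v,u]) for u,v in p])
E
```

```text
[ 0.54442571 -0.29614101  0.09929866] [ 0.76088188 -0.29883468 -1.08578868]
-100 [317 226] [70, 80, 94, 123]
-105 [315 226] [84, 82, 113, 126]
-110 [312 227] [77, 83, 148, 175]
-115 [310 227] [80, 87, 127, 114]
-120 [307 227] [80, 114, 122, 112]
-125 [305 227] [78, 118, 144, 123]
-130 [302 227] [144, 51, 46, 75]
-135 [300 227] [196, 39, 42, 40]
-140 [297 226] [103, 34, 39, 36]
-145 [295 226] [72, 111, 78, 76]
-150 [292 226] [77, 93, 73, 72]
-155 [290 225] [103, 80, 82, 103]
-160 [288 224] [121, 171, 183, 191]
-165 [286 224] [121, 187, 207, 252]
-170 [284 223] [126, 207, 249, 254]
-175 [282 222] [191, 214, 251, 254]
```

The knob's dark column is at about -136° in the stand frame, so the lever is about 1.5 rad closed and still touching the fingers. I'll carry on in small steps.

Request:
move_arm(
  steps="-0.002 0.0005 0 0.03 0;0 0 0 0 0",
)

```text
time_s: 23.08
ee_pos: [0.5426, -0.2954, 0.0994]
ee_rot: [0.94, -0.342, 0.0, 0.0]
ft_force: [3.6, -1.8, -0.4]
grip_width: -0.0001
grasp_force: 1.8
```

Request:
move_arm(
  steps="-0.002 0.0005 0 0.03 0;0 0 0 0 0",
)

```text
time_s: 23.32
ee_pos: [0.5407, -0.2945, 0.0994]
ee_rot: [0.934, -0.356, 0.0, 0.0]
ft_force: [3.1, -2.8, -1.0]
grip_width: -0.0002
grasp_force: 2.3
```

Request:
move_arm(
  steps="-0.002 0.0005 0 0.03 0;0 0 0 0 0",
)

```text
time_s: 23.58
ee_pos: [0.539, -0.2937, 0.0994]
ee_rot: [0.929, -0.37, 0.0, 0.0]
ft_force: [3.5, -4.3, -2.3]
grip_width: -0.0003
grasp_force: 2.9
```

Request:
move_arm(
  steps="-0.0012 0.0003 0 0.018 0;0 0 0 0 0",
)

```text
time_s: 23.82
ee_pos: [0.538, -0.2932, 0.0994]
ee_rot: [0.926, -0.378, 0.001, 0.0]
ft_force: [3.4, -4.9, -2.4]
grip_width: 0.0002
grasp_force: 3.4
```

Request:
move_arm(
  steps="0 0 0 0 0",
)

```text
time_s: 23.95
ee_pos: [0.538, -0.2932, 0.0994]
ee_rot: [0.926, -0.378, 0.001, 0.0]
ft_force: [3.8, -5.3, -3.0]
grip_width: 0.0001
grasp_force: 3.4
```

The push reads about 6.2 N at the knob, so I back off along the reverse path and lift clear.

Request:
move_arm(
  steps="0.001 0 0 0 0;0.002 0 0 0 0;0.005 0 0 0 0;0.01 0 0 0 0;0 0 -0.03 0 0;0 0 -0.05 0 0;0 0 -0.04 0 0;0.02 0.04 0 0 0;0.02 0.05 0 0 0;0.02 0.05 0 0 0;0.02 0.05 0 0 0;0 0 0 0 0",
)

```text
time_s: 25.45
ee_pos: [0.4729, -0.5008, 0.2189]
ee_rot: [0.925, -0.38, 0.0, 0.0]
ft_force: [1.0, 0.8, -0.2]
grip_width: -0.0002
grasp_force: 0.0
```

```bash
python3 - <<'E'
from h import *
from station import bot
s=bot.observe();print(s["time_s"],s["ee_pos"],s["ft_force"])
c=bot.camera("scene");g=c["frame"].max(2);t0=bot.camera("top")
pv=np.array([.5721,-.2312])
for deg in range(-130,-161,-3):
    t=np.radians(deg)+.113;k=pv+.065*np.array([np.cos(t),np.sin(t)])
    p=proj(c,[np.r_[k,z] for z in(.066,.076,.086)]).round().astype(int)
    print(deg,[int(g[v,u]) for u,v in p],end=";")
# pin nose in top view: is the arm clear, and where do wood pixels lie in the stand frame
O=np.array([.539,-.1969]);a=.113;R=np.array([[np.cos(a),-np.sin(a)],[np.sin(a),np.cos(a)]])
h=cv2.cvtColor(t0["frame"],cv2.COLOR_RGB2HSV)
print()
for x in(-10,-30,-45,-55,-65,-75,-85):
    print(x,[tuple(int(q) for q in h[v,u]) for u,v in proj(t0,[np.r_[O+R@np.array([x,y])/1000,.056] for y in(-32,-15,0,15,32)]).round().astype(int)])
E
```

```text
25.45 [ 0.47293421 -0.50083608  0.21893708] [ 0.95380822  0.76011982 -0.21047517]
-130 [222, 252, 208];-133 [228, 195, 165];-136 [53, 48, 43];-139 [39, 41, 40];-142 [42, 36, 37];-145 [36, 39, 34];-148 [80, 70, 156];-151 [71, 73, 140];-154 [72, 83, 157];-157 [81, 97, 166];-160 [180, 191, 161];
-10 [(30, 19, 187), (30, 20, 190), (30, 19, 192), (30, 19, 192), (30, 18, 193)]
-30 [(32, 20, 189), (30, 19, 191), (30, 19, 192), (32, 20, 193), (30, 18, 193)]
-45 [(30, 19, 190), (32, 20, 192), (30, 19, 192), (30, 18, 193), (30, 19, 192)]
-55 [(30, 19, 191), (30, 19, 192), (32, 20, 193), (30, 17, 192), (32, 17, 190)]
-65 [(30, 19, 190), (32, 19, 191), (30, 19, 192), (30, 19, 192), (32, 19, 189)]
-75 [(32, 20, 191), (32, 20, 192), (32, 19, 192), (32, 19, 192), (30, 19, 187)]
-85 [(30, 19, 191), (30, 20, 192), (30, 17, 191), (32, 19, 190), (32, 19, 186)]
```

The lever stayed where I left it, with the knob at about -141°. The arm hides the pin from the top camera, so I'll move aside and check that the pin is still home.

Request:
move_arm(
  steps="-0.025 0.04 0 0 0;-0.025 0.04 0 0 0;-0.025 0.04 0 0 0;-0.025 0.04 0 0 0;0 0.02 0 0 0;0 0 0 0 0",
)

```text
time_s: 26.3
ee_pos: [0.2775, -0.5562, 0.2194]
ee_rot: [0.926, -0.378, 0.0, 0.0]
ft_force: [0.6, 0.2, 0.7]
grip_width: -0.0003
grasp_force: 0.0
```

```bash
python3 - <<'E'
from h import *
from station import bot
c=bot.camera("top");f=c["frame"];S=8
big=cv2.resize(f,None,fx=S,fy=S,interpolation=cv2.INTER_CUBIC);h=cv2.cvtColor(big,cv2.COLOR_RGB2HSV)
O=np.array([.539,-.1969]);a=.113;R=np.array([[np.cos(a),-np.sin(a)],[np.sin(a),np.cos(a)]])
# resample in the stand frame at z=56, value/saturation across the pin
def hs(x,y):
    q=(proj(c,np.r_[O+R@np.array([x,y])/1000,.056])[0]+.5)*S-.5;u,v=q.round().astype(int);return h[v,u]
for x in(-8,-20,-32):
    e=[y for y in np.arange(-45,45,.5) if hs(x,y)[1]>90 and hs(x,y)[2]>120]
    print(x,"wood y",(min(e),max(e)) if e else None)
# edge at y=-45..45 along nose
for y in(-20,-15,15,20):
    print(y,[tuple(int(k) for k in hs(x,y)[1:]) for x in range(-30,-100,-6)])
E
```

```text
-8 wood y (np.float64(-22.5), np.float64(30.5))
-20 wood y (np.float64(-21.5), np.float64(30.0))
-32 wood y (np.float64(-22.0), np.float64(29.0))
-20 [(116, 220), (116, 224), (119, 222), (121, 212), (122, 220), (123, 224), (122, 225), (123, 216), (120, 189), (113, 162), (112, 161), (110, 162)]
-15 [(117, 238), (116, 239), (116, 238), (120, 234), (119, 232), (119, 232), (119, 232), (121, 225), (123, 189), (114, 154), (111, 147), (112, 161)]
15 [(119, 234), (119, 234), (119, 233), (124, 218), (125, 216), (124, 214), (125, 200), (123, 168), (118, 145), (111, 158), (109, 166), (114, 164)]
20 [(117, 238), (117, 238), (117, 237), (123, 222), (124, 212), (124, 211), (124, 211), (125, 206), (122, 175), (112, 128), (112, 141), (113, 145)]
```

The pin is where it should be: nose at about x -80 in the stand frame, seated to the gib side at y about +4 mm, in line with the pocket. The clamp is holding, so I'm handing the job in.

```bash
python3 -c "
from station import bot
print(bot.sign_off())"
```

```text
the job is handed in; nothing more can be done
None
```

I pressed the bench pin home against the stop with about 15 N, clamped it with about 6 N at the knob, and handed the job in at about 26 s; no verdict came back.

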